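Turn the last cheese onto a fresh reed mat

ROBOT

A 6-joint arm with a two-finger parallel gripper is mounted at the origin on the work surface. World frame = base frame: x ahead of the robot, y to its left, z up, the work surface at z = 0. Lengths are in m, angles in degrees, forces in N, time in s.
With the tool pointing down it reaches from about 0.3 to 0.75 m from the base axis. Payload 8.5 kg.
Tool frame: the origin (TCP) lies midway between the tips of the shut fingers; the grasp point (between the pads) lies 19 mm behind it; z points along the fingers, y is the line along which they close (so a half turn about z gives the same grasp; the last joint's range is limited). The gripper opens to 85 mm and grips with 20 to 120 N. Pads are 22 mm wide; open, the fingers measure 114 mm over their backs; the gripper's body (76 mm by 85 mm) begins 54 mm behind the grasp point. The pads swing forward as they close: fully open they stand 13 mm farther back than shut.
Start: joints at [-87.909, 21.807, 74.336, -0, 83.858, -12.336], TCP at [0.137, -0.533, 0.231] pointing down, gripper open.
Joint ranges: [-178.18, 178.18], [-50.72, 133.34], [12.68, 142.11], [-81.47, 261.47], [9.98, 163.14], [-165.26, 165.26]. Speed limits (degrees/s): [136.94, 136.94, 180, 180, 180, 180].

INTERFACE

Orientations are given as a 3x3 rotation matrix whose columns are the frame's x, y, z axes.
In Python, from rig import env, get_image, close_job gives the robot as it stands.
- The arm moves only by the tool step_arm, never from a script. Its argument "targets" is a list of rows, each a list of 2 entries, a list of its own where there are three numbers: the shift along the tool's x, y, z as a fraction of full scale, then the turn, a rotation vector about the tool's x, y, z as a fraction of full scale. In form: [[[x, y, z], [wx, wy, wz]], ...]. A call has 1 to 10 rows; each row is the pose to reach, as a shift and turn from the pose commanded when the call began, along the tool's axes at that moment; what a row does not reach only later rows make up. Full scale, the value 1, is 0.3 m for a shift and 45 degrees for a turn. A row lasts 1/12 s, in which the tool goes at most 41.7 mm and 7.16 degrees, less where a joint would pass 70% of its speed; a pose out of reach is approached as far as the arm can. A call with a number of a shift or a turn outside -1 to 1 is refused whole. A call with a gripper value outside its range is refused whole. "jaw" is the finger opening in mm, from 0 to 85.4, set as the call begins (left out, the last holds). The fingers move at their own pace and stop on an object; "grip_force" is the grip in N (left out, the last holds). Time passes only in rows, so rows that repeat a pose let the fingers close. It gives the time, the measured TCP pose, the force, the opening and the grip force at its end, in the units of the state.
- env.observe(): the state, without advancing time (a new reading comes with each control period).
- get_image(name): name is "scene" or "top"; returns a dict with "img" (400x640x3 uint8, red, green, blue), "z_map" (400x640 float32, m along the optical axis (not along the pixel's ray), 0 where there is no reading), "intrinsics" (3x3 intrinsics, pixels), "rvec" (rotation vector, rad) and "tvec" (3), from world to camera coordinates, as OpenCV has them. Camera axes: x right, y down, z forward; pixel columns grow to the right and rows downward; lengths in m; the calibration is good to about 2 mm. A picture is of the moment at which its call begins.
- close_job(): hands the job in; it is judged then, once.
The state is a dict: "time_s": time; "q": joint angles; "qvel": joint speeds; "joint_efforts": joint torques, N m; "position": TCP position; "tool_rot": TCP orientation; "ft_force": force on the tool from outside, world axes, zero at the start; "wrist_torque": the same for the moment, N m; "grip_width": finger opening in m; "gripper_force": force on a finger pad.
Only numpy, scipy, OpenCV 4.12 (cv2) and the standard library are available. Lean on these libraries where they do the work, as an engineer would, in place of code of your own. Each camera call takes 0.05 s, during which the arm holds its last target. There are 200 camera calls.

TASK

Three small brick cheeses lie on the ripening plank; two already show their dark round mark, and one still has its plain face up. Turn that one over so that its dark mark is on top, and lay it flat in the middle of the reed mat with its long side along the reeds: pick it up, and keep the gripper on it as it goes down, never letting it drop or topple. Leave the other two cheeses, the jar and the brush where they are.

Things in the scene. Friction and masses are not known exactly. Their poses are not given: they have to be found in the camera images.
- cheese_due: The cheese to turn: rigid golden brick, 90 (its x) x 60 (y) x 34 mm thick (z), 0.13 to 0.25 kg. Origin at its centre, 17 mm above what it lies on. At the start its z points up, showing a plain pale face; the dark round mark (38 mm across) is in the middle of the -z face, underneath. It stands by itself on its 34 x 60 mm end (origin then 45 mm up).
- cheese_done_a: An already turned cheese, same sizes, origin at its centre; its dark mark is on top. Not to be disturbed.
- cheese_done_b: Another already turned cheese, same sizes, origin at its centre; its dark mark is on top. Not to be disturbed.
- plank: Dark wooden ripening plank, fixed, 370 mm (its x) by 160 mm (its y) by 22 mm thick, origin at the centre of its underside, on the table. The three cheeses lie on it in a row along its x, about 110 mm between centres, long sides roughly across the plank (along its y); which of the three places has the one to turn varies.
- mat: Straw-coloured reed mat, fixed, firm and flat, 200 mm (its x, the way the reeds run) by 160 mm (its y), 8 mm thick, origin at the centre of its underside, on the table. The plank lies left and the mat right of the middle of the table, or the other way round.
- jar: Amber jar with a brass cap, 64 mm across, 60 mm tall, loose; origin at the centre of its underside. Bystander at the right (-y) side.
- brush: Rind brush with a handle, about 200 mm long, loose, lying beyond the plank and mat, its length along its own x. Bystander.
There are look-alikes about, which are no part of the job. Leave any pink or purple look-alike of the cheese_due alone.

How it is judged (in metres and radians):
On the way, in this order (a step that is already met when the one before it is completed fails the run):
1. the plain-faced cheese is picked up, clear of the plank and the table (height (world z) of cheese_due above 0.065 m and contact force between the fingers and cheese_due above 0.5 N), for 0.1 s.
2. it is brought down on the mat, mark up, with the fingers still on it (within 10 mm of lying there) (angle between cheese_due's own z axis and vertical above 2.8 rad and horizontal distance between cheese_due and mat below 0.045 m and z of cheese_due in the frame of mat below 0.035 m and contact force between the fingers and cheese_due above 0.2 N), for 0.04 s.
At the end, for the whole second after the job is handed in: The cheese lies at rest on the reed mat, released, mark up (flat within about 0.15 rad), its centre within 35 mm of the mat's centre and its long side within 0.25 rad of the reeds' direction (angle between cheese_due's own z axis and vertical above 2.99 rad and horizontal distance between cheese_due and mat below 0.035 m and angle between the x axis of cheese_due and the x axis of mat, either way round below 0.25 rad and z of cheese_due in the frame of mat below 0.03 m and contact force between cheese_due and mat above 0.3 N and linear speed of cheese_due below 0.02 m/s and angular speed of cheese_due below 0.1 rad/s); the robot touches nothing.
It fails at once if an already turned cheese is shifted by more than 20 mm or tipped (distance of any of cheese_done_a, cheese_done_b from where it was at the start of the episode above 0.02 m or angle between any of cheese_done_a, cheese_done_b's own z axis and vertical above 0.3 rad).
It fails at once if the jar or the brush is knocked away (moved more than 30 mm) (distance of any of jar, brush from where it was at the start of the episode above 0.03 m).
It fails at once if the cheese is let topple or tumble (turning faster than 9 rad/s) (angular speed of cheese_due above 9 rad/s).
It also fails if it takes over 66 s, if anything falls off the work surface, if the arm or the gripper's body presses on something with over 40 N, if the wrist force passes 120 N, or if a joint passes its speed limit or range.

## Working session

There is one attempt and no reset: what is moved stays moved. The work goes in short steps, Python scripts to look and compute and a tool call to move; the robot and the scene stay as the last step left them, time stands still between calls to the robot, and variables do not carry over. Pictures are saved under pics/ and viewed, at most 13 in all, crops included, and the job is handed in when it is done.

Besides the shell and the picture viewer there is one more tool, called after "Call:" as name([rows], argument=value, ...), one row to a line, values as JSON. step_arm: Moves the arm, as the interface text tells. Its arguments: {"type":"object","properties":{"targets":{"type":"array","items":{"type":"array"}},"jaw":{"type":"number"},"grip_force":{"type":"number"}},"required":["targets"]}

```bash
ls; mkdir -p pics
cat > h.py <<'E'
import numpy as np, cv2
from rig import env, get_image, close_job
def snap(n,fn=None):
    d=get_image(n)
    if fn: cv2.imwrite('pics/'+fn,d['img'][:,:,::-1])
    return d
def cloud(d):
    K=np.array(d['intrinsics']);R=cv2.Rodrigues(np.array(d['rvec'],float))[0];t=np.array(d['tvec'],float).ravel()
    z=d['z_map'];v,u=np.mgrid[:z.shape[0],:z.shape[1]]
    P=np.stack([(u-K[0,2])/K[0,0]*z,(v-K[1,2])/K[1,1]*z,z],-1)
    return (P-t)@R
E
python3 - <<'E'
from h import *
for n in('top','scene'):
    d=snap(n,n+'0.png'); np.savez('/tmp/'+n,W=cloud(d),z=d['z_map'],img=d['img'])
    R=cv2.Rodrigues(np.array(d['rvec'],float))[0];print(n,-R.T@np.ravel(d['tvec']))
print(env.observe())
E
```

```text
pics
top [ 0.4262622  -0.0208122   1.01208704]
scene [1.18226618 0.40601802 0.98966395]
{'time_s': 0.1, 'q': array([-8.79116712e+01,  2.18384138e+01,  7.43781692e+01, -2.05850033e-03,
        8.38583906e+01, -1.23357056e+01]), 'qvel': array([ 0.02697631,  0.01820266, -0.13343967,  0.03519612, -0.05020218,
        0.0228282 ]), 'joint_efforts': array([ 4.54912166e-03, -4.49217403e+01, -2.31653148e+01, -1.01419828e-04,
        3.70956142e-03,  1.21852599e-05]), 'position': array([ 0.13698268, -0.53240456,  0.23077468]), 'tool_rot': array([[ 9.68477802e-01,  2.49099858e-01, -8.33809297e-05],
       [ 2.49099752e-01, -9.68476952e-01,  1.30636555e-03],
       [ 2.44662964e-04, -1.28595620e-03, -9.99999143e-01]]), 'ft_force': array([0.71827633, 0.16284952, 0.29599876]), 'wrist_torque': array([-0.03521562, -0.0093342 ,  0.03492437]), 'gripper_force': 0.0, 'grip_width': 0.08529140577013176}
```

View pics/top0.png

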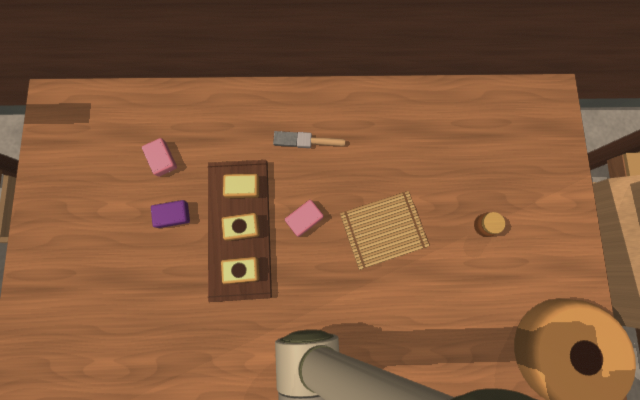

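View pics/scene0.png

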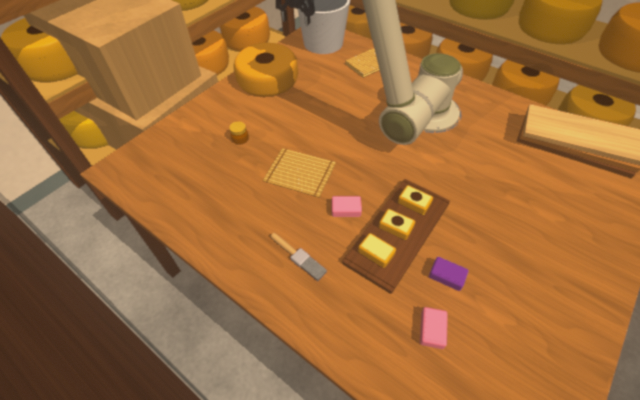

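The top view shows the plain cheese at px (240,185), the marked ones at (239,226) and (239,270), the mat at (385,230), the jar at (491,224) and the brush at (310,140). A pink block sits at (304,218). In the scene view the plain cheese is at (378,249) and the mat at (300,172).

```bash
python3 - <<'E'
from h import *
def rect(m,W,name,zr):
    n,l,s,c=cv2.connectedComponentsWithStats(m.astype(np.uint8))
    for i in range(1,n):
        if s[i,4]<60: continue
        k=l==i;P=W[k]
        r=cv2.minAreaRect((P[:,:2]*1000).astype(np.float32))
        print(name,np.round(c[i]),s[i,4],'cen',np.round(r[0],1),'size',np.round(r[1],1),'ang',round(r[2],1),'z',np.round(np.percentile(P[:,2],[5,50,95])*1000,1))
for n in('top','scene'):
    f=np.load(f'/tmp/{n}.npz');W=f['W'];z=W[...,2];ok=(f['z']>0)&(W[...,0]>0.2)&(W[...,0]<.85)&(abs(W[...,1])<.5)
    hsv=cv2.cvtColor(f['img'],cv2.COLOR_RGB2HSV)
    rect(ok&(z>.045)&(z<.09),W,n+' high',0)
    rect(ok&(z>.014)&(z<.045),W,n+' mid',0)
    rect(ok&(z>.004)&(z<.014),W,n+' low',0)
E
python3 - <<'E'
import cv2,numpy as np
a=cv2.imread('pics/top0.png')[180:280,325:445];b=cv2.imread('pics/scene0.png')[135:285,260:460]
c=np.hstack([cv2.resize(a,(480,400)),cv2.resize(b,(320,400))]);cv2.imwrite('pics/c.png',c)
E
```

```text
top high [240. 185.] 783 cen [661.  180.7] size [58.8 89.3] ang 0.5 z [51.1 56.  59.4]
top high [239. 226.] 824 cen [552.9 180. ] size [60.8 89.9] ang 7.1 z [51.8 56.1 59.2]
top high [493. 223.] 390 cen [ 545.5 -474.2] size [54.9 50.7] ang 0.2 z [50.4 59.6 62.7]
top high [239. 270.] 870 cen [442.4 179.5] size [60.  90.3] ang 3.8 z [51.8 56.2 59.3]
top mid [302. 139.] 698 cen [796.1   0. ] size [197.6  41.3] ang 86.4 z [15.  18.1 21.6]
top mid [158. 156.] 798 cen [751.1 407.6] size [90.7 61.1] ang 25.6 z [21.  33.8 37.3]
top mid [237. 232.] 6009 cen [552.1 190. ] size [369.9 159.5] ang 2.0 z [18.9 22.  25.4]
top mid [169. 213.] 847 cen [594.2 369.9] size [60.3 90.2] ang 9.1 z [21.5 33.8 37. ]
top mid [304. 217.] 772 cen [575.1  16.8] size [60.7 90.1] ang 36.2 z [28.8 34.  37.1]
top mid [482. 226.] 164 cen [ 542.4 -463.3] size [63.2 36.8] ang 16.3 z [16.8 31.4 39.2]
top low [384. 230.] 4083 cen [ 541.3 -198.8] size [165.2 200.5] ang 16.7 z [ 4.7  7.5 10.6]
scene high [237. 128.] 176 cen [ 549.3 -473.2] size [55.1 55.4] ang 42.5 z [47.9 58.8 63. ]
scene high [395. 140.] 99 cen [292.6  1
[... 340 characters left out ...]
 130 cen [ 558.2 -461.3] size [37.3 63. ] ang 54.1 z [16.3 29.5 41.3]
scene mid [396. 238.] 4109 cen [551.8 192.6] size [375.2 161.1] ang 2.0 z [18.8 22.1 34.5]
scene mid [346. 206.] 521 cen [579.1  22.4] size [58.2 87. ] ang 36.1 z [19.1 33.3 37.1]
scene mid [302. 258.] 626 cen [798.5   1.9] size [199.6  41.6] ang 84.8 z [14.8 18.  21.6]
scene mid [448. 273.] 768 cen [596.6 373.5] size [62.1 89.8] ang 9.2 z [19.2 33.6 37.4]
scene mid [433. 327.] 954 cen [753.7 411.7] size [90.2 61.1] ang 25.4 z [22.7 33.8 37.3]
scene low [299. 172.] 1940 cen [ 545.2 -196. ] size [165.8 209.9] ang 17.7 z [ 4.5  7.2 10.7]
scene low [367. 278.] 88 cen [737.6 201.3] size [  4.4 155.6] ang 2.5 z [ 5.   9.2 13.3]
```

View pics/c.png

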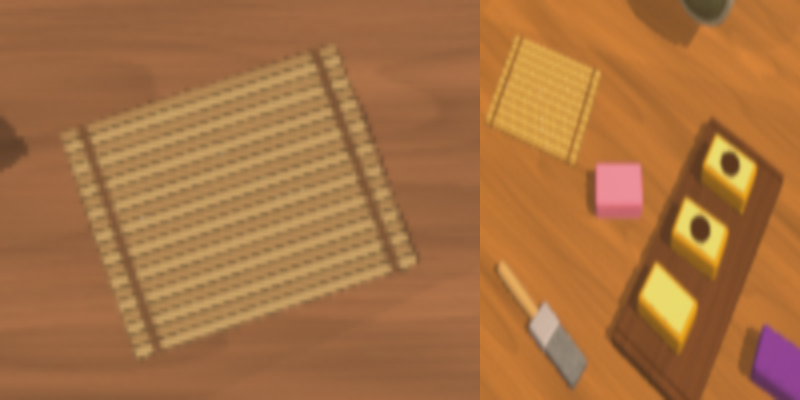

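```bash
cat >> h.py <<'E'
from scipy.spatial.transform import Rotation as Ro
C=np.array([.6625,.182,.022]); M=np.array([.543,-.1975,.008])  # surface points under cheese / mat centre
def rot(psi,th):
    a,t=np.radians([psi,th]);e=np.array([np.cos(a),np.sin(a),0]);Z=np.array([0,0,1.])
    z=-np.cos(t)*Z+np.sin(t)*e;x=np.cos(t)*e+np.sin(t)*Z
    return np.c_[x,np.cross(z,x),z]
def go(pad,psi,th,back=.026,base=None):
    """move numbers so the pad centre is at pad; base: (p,R) start, else measured"""
    if base is None:
        s=env.observe();base=(np.array(s['position']),np.array(s['tool_rot']))
    p,R=base;Rt=rot(psi,th);pt=np.array(pad)+back*Rt[:,2]
    print('shift',np.round(R.T@(pt-p)/.3,4),'turn',np.round(np.degrees(Ro.from_matrix(R.T@Rt).as_rotvec())/45,4),'tcp',np.round(pt,4))
    return pt,Rt
def st():
    s=env.observe();print(round(s['time_s'],2),np.round(s['position'],4),np.round(s['q'],1),'F',np.round(s['ft_force'],1),'w',round(s['grip_width']*1000,1),s['gripper_force'])
    print(np.round(s['tool_rot'],3).tolist())
E
python3 - <<'E'
from h import *
b=go([.35,-.25,.28],60,0); b=go([.52,-.02,.28],90.5,20,base=b); b=go(C+[0,-.065,.1],90.5,40,base=b); go(C+[0,0,.027],90.5,40,base=b)
E
```

```text
shift [ 0.9222 -0.7349 -0.0762] turn [-1.4000e-03 -9.0000e-04 -1.0128e+00] tcp [ 0.35  -0.25   0.254]
shift [ 0.9728  0.0924 -0.0052] turn [ 0.1183  0.4339 -0.6708] tcp [ 0.5199 -0.0111  0.2556]
shift [0.2747 0.479  0.6444] turn [0.     0.4444 0.    ] tcp [0.6624 0.1337 0.1021]
shift [0.0096 0.0019 0.3257] turn [0. 0. 0.] tcp [0.6624 0.1987 0.0291]
```

Call:
step_arm([
  [[0.92, -0.73, -0.08], [0, 0, -1]],
  [[0.92, -0.73, -0.08], [0, 0, -1]],
  [[0.92, -0.73, -0.08], [0, 0, -1]],
  [[0.92, -0.73, -0.08], [0, 0, -1]],
  [[0.92, -0.73, -0.08], [0, 0, -1]],
  [[0.92, -0.73, -0.08], [0, 0, -1]],
  [[0.92, -0.73, -0.08], [0, 0, -1]],
  [[0.92, -0.73, -0.08], [0, 0, -1]],
  [[0.92, -0.73, -0.08], [0, 0, -1]],
  [[0.92, -0.73, -0.08], [0, 0, -1]],
], jaw=85, grip_force=60)

```text
time_s: 0.93
position: [0.3513, -0.2487, 0.2556]
tool_rot: [[0.505, 0.863, 0.001], [0.863, -0.505, 0.0], [0.001, 0.0, -1.0]]
ft_force: [-0.3, -1.3, 0.1]
grip_width: 0.0849
gripper_force: 0.0
```

Call:
step_arm([
  [[0.97, 0.09, 0], [0.12, 0.43, -0.67]],
  [[0.97, 0.09, 0], [0.12, 0.43, -0.67]],
  [[0.97, 0.09, 0], [0.12, 0.43, -0.67]],
  [[0.97, 0.09, 0], [0.12, 0.43, -0.67]],
  [[0.97, 0.09, 0], [0.12, 0.43, -0.67]],
  [[0.97, 0.09, 0], [0.12, 0.43, -0.67]],
  [[0.97, 0.09, 0], [0.12, 0.43, -0.67]],
  [[0.97, 0.09, 0], [0.12, 0.43, -0.67]],
  [[0.97, 0.09, 0], [0.12, 0.43, -0.67]],
  [[0.97, 0.09, 0], [0.12, 0.43, -0.67]],
])

```text
time_s: 1.77
position: [0.5207, -0.0157, 0.2549]
tool_rot: [[0.003, 1.0, -0.002], [0.941, -0.002, 0.34], [0.34, -0.003, -0.941]]
ft_force: [-0.6, -0.5, 0.0]
grip_width: 0.0848
gripper_force: 0.0
```

```bash
python3 -c "
from h import *
st(); go(C+[0,-.065,.12],90.5,40)"
```

```text
1.77 [ 0.5207 -0.0157  0.2549] [-24.   19.6  76.4  18.   92.4 -24.4] F [-0.6 -0.5  0. ] w 84.8 0.0
[[0.003, 1.0, -0.002], [0.941, -0.002, 0.34], [0.34, -0.003, -0.941]]
shift [0.3192 0.4724 0.5846] turn [ 0.0035  0.4478 -0.0135] tcp [0.6624 0.1337 0.1221]
```

Call:
step_arm([
  [[0.32, 0.47, 0.4], [0, 0.45, -0.01]],
  [[0.32, 0.47, 0.4], [0, 0.45, -0.01]],
  [[0.32, 0.47, 0.4], [0, 0.45, -0.01]],
  [[0.32, 0.47, 0.4], [0, 0.45, -0.01]],
  [[0.32, 0.47, 0.5], [0, 0.45, -0.01]],
  [[0.32, 0.472, 0.585], [0.003, 0.448, -0.013]],
  [[0.32, 0.472, 0.585], [0.003, 0.448, -0.013]],
  [[0.32, 0.472, 0.585], [0.003, 0.448, -0.013]],
  [[0.32, 0.472, 0.585], [0.003, 0.448, -0.013]],
  [[0.32, 0.472, 0.585], [0.003, 0.448, -0.013]],
])

```text
time_s: 2.6
position: [0.6632, 0.1327, 0.1247]
tool_rot: [[-0.007, 1.0, -0.001], [0.766, 0.006, 0.642], [0.642, 0.004, -0.766]]
ft_force: [-0.6, -0.5, 0.0]
grip_width: 0.0847
gripper_force: 0.0
```

```bash
python3 -c "
from h import *
st(); go(C+[0,-.0,.027],90.5,40)
a=snap('top')['img'];b=snap('scene')['img']
cv2.imwrite('pics/p1.png',np.hstack([cv2.resize(a[120:320,150:350],(400,400)),cv2.resize(b[150:310,320:480],(400,400))])[:,:,::-1])"
```

```text
2.6 [0.6632 0.1327 0.1247] [-13.   41.4  67.5  39.   83.7 -22.4] F [-0.6 -0.5  0. ] w 84.7 0.0
[[-0.007, 1.0, -0.001], [0.766, 0.006, 0.642], [0.642, 0.004, -0.766]]
shift [-0.0361 -0.0028  0.3855] turn [0.0063 0.0006 0.0009] tcp [0.6624 0.1987 0.0291]
```

View pics/p1.png

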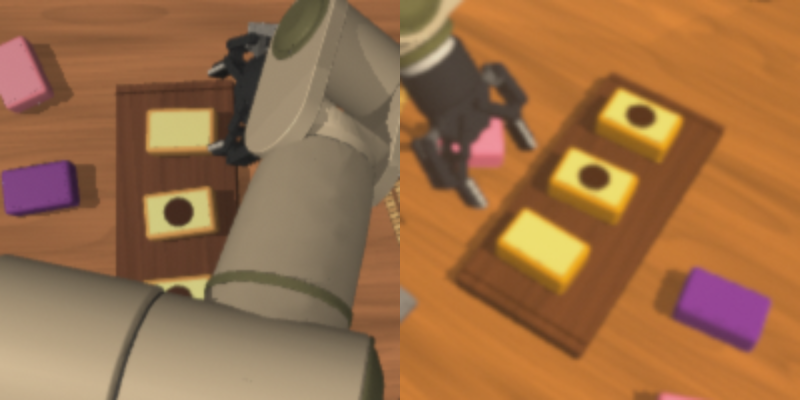

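The picture shows the open fingers level with the plain cheese on its right (crop px 230,110), straddling it, with the neighbours clear.

Call:
step_arm([
  [[-0.036, -0.003, 0.06], [0.006, 0, 0]],
  [[-0.036, -0.003, 0.12], [0.006, 0, 0]],
  [[-0.036, -0.003, 0.18], [0.006, 0, 0]],
  [[-0.036, -0.003, 0.24], [0.006, 0, 0]],
  [[-0.036, -0.003, 0.29], [0.006, 0, 0]],
  [[-0.036, -0.003, 0.33], [0.006, 0, 0]],
  [[-0.036, -0.003, 0.36], [0.006, 0, 0]],
  [[-0.036, -0.003, 0.385], [0.006, 0, 0]],
  [[-0.036, -0.003, 0.385], [0.006, 0, 0]],
  [[-0.036, -0.003, 0.385], [0.006, 0, 0]],
])

```text
time_s: 3.53
position: [0.6614, 0.2006, 0.0274]
tool_rot: [[-0.007, 1.0, -0.009], [0.766, 0.011, 0.643], [0.643, -0.002, -0.766]]
ft_force: [1.1, -0.4, -0.8]
grip_width: 0.0849
gripper_force: 0.0
```

```bash
python3 -c "
from h import *
st(); go(C+[0,-.0,.027],90.5,40)
a=snap('top')['img'];b=snap('scene')['img']
cv2.imwrite('pics/p2.png',np.hstack([cv2.resize(a[140:240,190:290],(400,400)),cv2.resize(b[190:310,330:450],(400,400))])[:,:,::-1])"
```

```text
3.53 [0.6614 0.2006 0.0274] [ -7.2  48.2  71.5  41.9  72.4 -25.3] F [ 1.1 -0.4 -0.8] w 84.9 0.0
[[-0.007, 1.0, -0.009], [0.766, 0.011, 0.643], [0.643, -0.002, -0.766]]
shift [-0.0012  0.0032 -0.0085] turn [-0.0046 -0.0004  0.0007] tcp [0.6624 0.1987 0.0291]
```

View pics/p2.png

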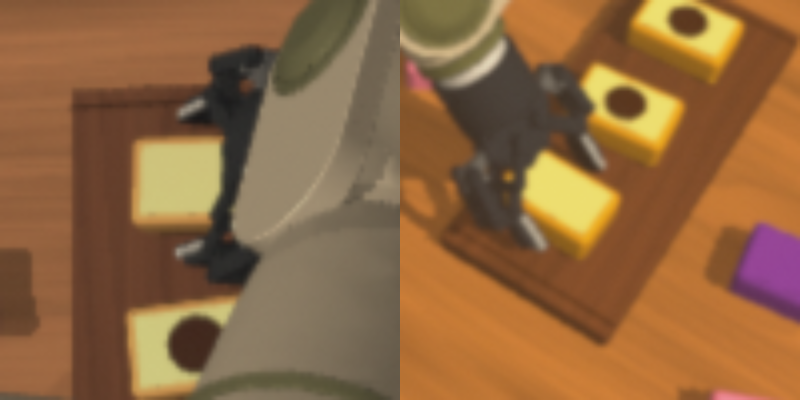

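The fingers straddle the plain cheese around its middle (tips at crop px 190,110 and 190,250). I'll close now.

Call:
step_arm([
  [[0, 0, -0.008], [0, 0, 0]],
  [[0, 0, -0.008], [0, 0, 0]],
  [[0, 0, -0.008], [0, 0, 0]],
  [[0, 0, -0.008], [0, 0, 0]],
  [[0, 0, -0.008], [0, 0, 0]],
  [[0, 0, -0.008], [0, 0, 0]],
  [[0, 0, -0.008], [0, 0, 0]],
  [[0, 0, -0.008], [0, 0, 0]],
], jaw=50, grip_force=60)

```text
time_s: 4.3
position: [0.6618, 0.1985, 0.0299]
tool_rot: [[-0.008, 1.0, -0.008], [0.766, 0.011, 0.643], [0.643, -0.001, -0.766]]
ft_force: [-0.7, -4.4, 5.8]
grip_width: 0.0591
gripper_force: 65.7
```

```bash
python3 -c "
from h import *
st()
s=env.observe();p,R=np.array(s['position']),np.array(s['tool_rot']);print(R.T@np.array([0,0,.15])/.3)"
```

```text
4.3 [0.6618 0.1985 0.0299] [ -7.3  48.   71.4  41.8  72.6 -25.3] F [-0.7 -4.4  5.8] w 59.1 65.72657346725464
[[-0.008, 1.0, -0.008], [0.766, 0.011, 0.643], [0.643, -0.001, -0.766]]
[ 0.32145026 -0.00050535 -0.38297451]
```

Call:
step_arm([
  [[0.03, 0, -0.035], [0, 0, 0]],
  [[0.06, 0, -0.07], [0, 0, 0]],
  [[0.1, 0, -0.12], [0, 0, 0]],
  [[0.14, 0, -0.17], [0, 0, 0]],
  [[0.19, 0, -0.23], [0, 0, 0]],
  [[0.24, 0, -0.29], [0, 0, 0]],
  [[0.29, 0, -0.34], [0, 0, 0]],
  [[0.32, 0, -0.38], [0, 0, 0]],
  [[0.32, 0, -0.38], [0, 0, 0]],
  [[0.32, 0, -0.38], [0, 0, 0]],
])

```text
time_s: 5.13
position: [0.6615, 0.1995, 0.179]
tool_rot: [[-0.008, 1.0, -0.008], [0.766, 0.012, 0.642], [0.643, -0.001, -0.766]]
ft_force: [0.6, 0.6, -1.7]
grip_width: 0.0592
gripper_force: 64.9
```

```bash
python3 -c "
from h import *
st()
b=go([.64,.05,.25],98,10);b=go([.58,-.1,.25],106.7,-20,base=b);b=go(M+[0,0,.15],106.7,-50,base=b)"
```

```text
5.13 [0.6615 0.1995 0.179 ] [ -7.3  38.3  63.9  39.7  85.7 -13.9] F [ 0.6  0.6 -1.7] w 59.2 64.92177486419678
[[-0.008, 1.0, -0.008], [0.766, 0.012, 0.642], [0.643, -0.001, -0.766]]
shift [-0.2724 -0.0795 -0.4259] turn [ 0.0683 -0.6654 -0.15  ] tcp [0.6394 0.0545 0.2244]
shift [-0.5032 -0.2632 -0.0927] turn [-0.017  -0.6654 -0.1948] tcp [ 0.5826 -0.1085  0.2256]
shift [-0.1977 -0.2115  0.3709] turn [-0.     -0.6667  0.    ] tcp [ 0.5487 -0.2166  0.1413]
```

Picked up (about 1.7 N). Carrying while turning.

Call:
step_arm([
  [[-0.03, -0.01, -0.05], [0.007, -0.07, -0.015]],
  [[-0.06, -0.02, -0.1], [0.014, -0.14, -0.03]],
  [[-0.09, -0.03, -0.15], [0.02, -0.22, -0.05]],
  [[-0.12, -0.035, -0.2], [0.028, -0.3, -0.065]],
  [[-0.16, -0.045, -0.25], [0.04, -0.39, -0.09]],
  [[-0.2, -0.055, -0.3], [0.05, -0.48, -0.11]],
  [[-0.23, -0.065, -0.36], [0.06, -0.56, -0.13]],
  [[-0.26, -0.075, -0.41], [0.065, -0.63, -0.145]],
  [[-0.27, -0.08, -0.426], [0.068, -0.665, -0.15]],
  [[-0.27, -0.08, -0.426], [0.068, -0.665, -0.15]],
])

```text
time_s: 5.97
position: [0.639, 0.0546, 0.2235]
tool_rot: [[-0.136, 0.99, -0.026], [0.975, 0.139, 0.172], [0.174, -0.002, -0.985]]
ft_force: [-0.4, -0.1, -2.0]
grip_width: 0.0591
gripper_force: 65.0
```

Call:
step_arm([
  [[-0.05, -0.025, -0.01], [-0.002, -0.07, -0.02]],
  [[-0.1, -0.05, -0.02], [-0.004, -0.14, -0.04]],
  [[-0.16, -0.08, -0.03], [-0.006, -0.22, -0.065]],
  [[-0.22, -0.115, -0.04], [-0.008, -0.3, -0.09]],
  [[-0.29, -0.15, -0.053], [-0.01, -0.39, -0.114]],
  [[-0.36, -0.19, -0.066], [-0.012, -0.48, -0.14]],
  [[-0.42, -0.22, -0.077], [-0.014, -0.56, -0.164]],
  [[-0.48, -0.25, -0.088], [-0.016, -0.63, -0.185]],
  [[-0.503, -0.263, -0.093], [-0.017, -0.665, -0.195]],
  [[-0.503, -0.263, -0.093], [-0.017, -0.665, -0.195]],
])

```text
time_s: 6.8
position: [0.5813, -0.1081, 0.2234]
tool_rot: [[-0.271, 0.958, 0.094], [0.901, 0.287, -0.325], [-0.339, -0.004, -0.941]]
ft_force: [-0.5, 0.4, -1.8]
grip_width: 0.0592
gripper_force: 65.1
```

```bash
python3 -c "
from h import *
st()
go(M+[0,0,.15],106.7,-50)"
```

```text
6.8 [ 0.5813 -0.1081  0.2234] [-14.7  23.6  75.4 -17.9  71.5 -27. ] F [-0.5  0.4 -1.8] w 59.2 65.08232474327087
[[-0.271, 0.958, 0.094], [0.901, 0.287, -0.325], [-0.339, -0.004, -0.941]]
shift [-0.2038 -0.2067  0.3652] turn [-0.0046 -0.6714  0.002 ] tcp [ 0.5487 -0.2166  0.1413]
```

Call:
step_arm([
  [[-0.02, -0.02, 0.037], [0, -0.07, 0]],
  [[-0.04, -0.04, 0.073], [0, -0.14, 0]],
  [[-0.065, -0.066, 0.117], [0, -0.215, 0]],
  [[-0.09, -0.09, 0.16], [0, -0.3, 0]],
  [[-0.115, -0.117, 0.207], [0, -0.38, 0]],
  [[-0.14, -0.142, 0.25], [-0.004, -0.46, 0.002]],
  [[-0.165, -0.167, 0.3], [-0.004, -0.55, 0.002]],
  [[-0.19, -0.193, 0.34], [-0.004, -0.63, 0.002]],
  [[-0.204, -0.207, 0.365], [-0.004, -0.672, 0.002]],
  [[-0.204, -0.207, 0.365], [-0.004, -0.672, 0.002]],
])

```text
time_s: 7.63
position: [0.5487, -0.2165, 0.1397]
tool_rot: [[-0.185, 0.958, 0.218], [0.616, 0.286, -0.734], [-0.765, -0.002, -0.644]]
ft_force: [-1.0, 0.0, -2.0]
grip_width: 0.0592
gripper_force: 65.1
```

```bash
cat >> h.py <<'E'
def yellow():
    for n in('scene','top'):
        d=snap(n,f'{n}_last.png');W=cloud(d);h=cv2.cvtColor(d['img'],cv2.COLOR_RGB2HSV)
        m=(h[...,1]>120)&(h[...,0]>16)&(h[...,0]<33)&(h[...,2]>100)&(np.hypot(W[...,0]-M[0],W[...,1]-M[1])<.1)&(W[...,2]>.02)&(d['z_map']>0)
        P=W[m];
        if len(P): print(n,len(P),'min',np.round(np.percentile(P,2,axis=0),4),'max',np.round(np.percentile(P,98,axis=0),4),'med',np.round(np.median(P,axis=0),4))
        e=np.array([-.287,.958,0]);q=P@e;print('along reeds rel M',np.round(np.percentile(q-M@e,[2,50,98]),4),'across',np.round(np.percentile((P-M)@[.958,.287,0],[2,50,98]),4))
    return P
E
python3 -c "
from h import *
st();yellow()
a=cv2.imread('pics/top_last.png');b=cv2.imread('pics/scene_last.png')
cv2.imwrite('pics/p3.png',np.hstack([cv2.resize(a[160:300,310:450],(400,400)),cv2.resize(b[80:220,240:380],(400,400))]))"
```

```text
7.63 [ 0.5487 -0.2165  0.1397] [-17.   29.2  97.9 -67.9  43.5  14.9] F [-1.  0. -2.] w 59.2 65.11536955833435
[[-0.185, 0.958, 0.218], [0.616, 0.286, -0.734], [-0.765, -0.002, -0.644]]
scene 341 min [ 0.5193 -0.221   0.1187] max [ 0.5811 -0.1714  0.203 ] med [ 0.5621 -0.1961  0.1933]
along reeds rel M [-0.0228 -0.0023  0.0188] across [-0.0248  0.0201  0.037 ]
top 325 min [ 0.5202 -0.2219  0.1248] max [ 0.568  -0.1847  0.2056] med [ 0.5447 -0.204   0.2023]
along reeds rel M [-0.022  -0.0063  0.007 ] across [-0.0244  0.0002  0.0244]
```

View pics/p3.png

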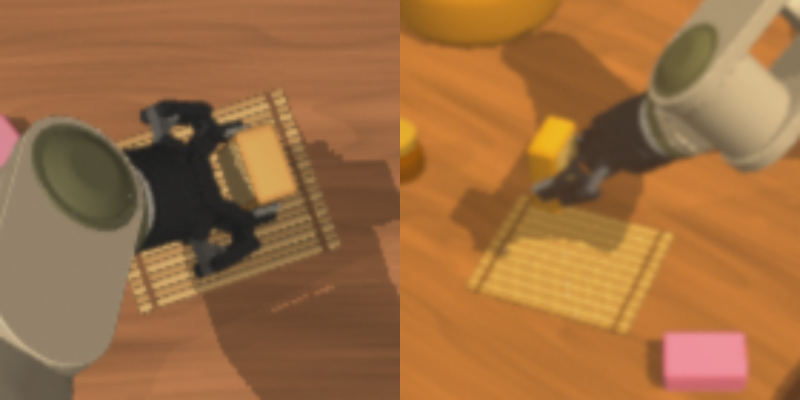

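The picture shows the cheese upright in the fingers above the mat, its end face at crop px (265,165). Lowering.

Call:
step_arm([
  [[0.03, 0, 0.025], [0, 0, 0]],
  [[0.06, 0, 0.05], [0, 0, 0]],
  [[0.09, 0, 0.076], [0, 0, 0]],
  [[0.12, 0, 0.101], [0, 0, 0]],
  [[0.15, 0, 0.126], [0, 0, 0]],
  [[0.18, 0, 0.152], [0, 0, 0]],
  [[0.21, 0, 0.177], [0, 0, 0]],
  [[0.235, 0, 0.198], [0, 0, 0]],
  [[0.248, 0, 0.209], [0, 0, 0]],
  [[0.248, 0, 0.209], [0, 0, 0]],
])

```text
time_s: 8.57
position: [0.554, -0.2156, 0.0485]
tool_rot: [[-0.184, 0.959, 0.217], [0.618, 0.284, -0.733], [-0.764, -0.0, -0.645]]
ft_force: [-0.5, 0.4, -1.3]
grip_width: 0.0593
gripper_force: 65.1
```

```bash
python3 -c "
from h import *
st();P=yellow()
T=P[P[:,2]>P[:,2].max()-.02];A=np.c_[T[:,:2]-T[:,:2].mean(0),np.ones(len(T))];print(len(T),np.linalg.lstsq(A,T[:,2],rcond=None)[0])"
```

```text
8.57 [ 0.554  -0.2156  0.0485] [-16.7  38.8 100.9 -81.3  40.3  33.2] F [-0.5  0.4 -1.3] w 59.3 65.11368870735168
[[-0.184, 0.959, 0.217], [0.618, 0.284, -0.733], [-0.764, -0.0, -0.645]]
scene 322 min [ 0.5213 -0.2184  0.0274] max [ 0.5968 -0.1469  0.113 ] med [ 0.5663 -0.1959  0.1016]
along reeds rel M [-0.0243 -0.003   0.0429] across [-0.022   0.0246  0.0665]
top 222 min [ 0.5255 -0.221   0.0363] max [ 0.571  -0.184   0.1145] med [ 0.5471 -0.2007  0.1103]
along reeds rel M [-0.0228 -0.0046  0.0066] across [-0.0189  0.0023  0.029 ]
1 [0.         0.         0.14606307]
```

Joint 4 reached its range (-81°) before touchdown. I'll lift a little and yaw the tool so the joint has room.

```bash
python3 -c "
from h import *
b=go(M+[0.005,0.01,.085],80,-50);go(M+[0.005,0.01,.05],80,-50,base=b)"
```

```text
shift [-0.0452 -0.0215 -0.086 ] turn [ 0.4513 -0.0026  0.3788] tcp [ 0.5445 -0.2071  0.0763]
shift [0.0894 0.     0.075 ] turn [0. 0. 0.] tcp [ 0.5445 -0.2071  0.0413]
```

Call:
step_arm([
  [[-0.03, -0.01, -0.06], [0, 0, 0]],
  [[-0.045, -0.02, -0.086], [0.05, 0, 0.04]],
  [[-0.045, -0.02, -0.086], [0.1, 0, 0.085]],
  [[-0.045, -0.02, -0.086], [0.16, 0, 0.135]],
  [[-0.045, -0.02, -0.086], [0.22, 0, 0.185]],
  [[-0.045, -0.02, -0.086], [0.29, 0, 0.245]],
  [[-0.045, -0.02, -0.086], [0.36, 0, 0.3]],
  [[-0.045, -0.02, -0.086], [0.42, 0, 0.35]],
  [[-0.045, -0.02, -0.086], [0.45, 0, 0.379]],
  [[-0.045, -0.02, -0.086], [0.45, 0, 0.379]],
])

```text
time_s: 9.5
position: [0.5453, -0.207, 0.0762]
tool_rot: [[0.113, 0.985, -0.132], [0.635, -0.174, -0.753], [-0.764, 0.001, -0.645]]
ft_force: [-0.5, -0.4, -2.1]
grip_width: 0.0595
gripper_force: 65.3
```

```bash
python3 -c "
from h import *
st();go(M+[0.005,0.01,.055],80,-50)"
```

```text
9.5 [ 0.5453 -0.207   0.0762] [-13.   40.8  86.5 -57.4  65.   28.8] F [-0.5 -0.4 -2.1] w 59.5 65.28481006622314
[[0.113, 0.985, -0.132], [0.635, -0.174, -0.753], [-0.764, 0.001, -0.645]]
shift [ 0.0757 -0.0027  0.0652] turn [ 0.0006 -0.0036 -0.0014] tcp [ 0.5445 -0.2071  0.0463]
```

Call:
step_arm([
  [[0.02, 0, 0.017], [0, 0, 0]],
  [[0.04, 0, 0.034], [0, 0, 0]],
  [[0.06, 0, 0.052], [0, 0, 0]],
  [[0.076, 0, 0.065], [0, 0, 0]],
  [[0.08, 0, 0.069], [0, 0, 0]],
  [[0.084, 0, 0.072], [0, 0, 0]],
  [[0.086, 0, 0.074], [0, 0, 0]],
  [[0.086, 0, 0.074], [0, 0, 0]],
])

```text
time_s: 10.17
position: [0.5444, -0.2073, 0.0415]
tool_rot: [[0.111, 0.985, -0.133], [0.635, -0.173, -0.753], [-0.765, -0.001, -0.644]]
ft_force: [-0.3, 0.5, -3.6]
grip_width: 0.0592
gripper_force: 65.3
```

```bash
python3 -c "
from h import *
st();yellow()"
```

```text
10.17 [ 0.5444 -0.2073  0.0415] [-13.   43.9  87.6 -59.2  62.8  32.7] F [-0.3  0.5 -3.6] w 59.2 65.28459548950195
[[0.111, 0.985, -0.133], [0.635, -0.173, -0.753], [-0.765, -0.001, -0.644]]
scene 269 min [ 0.5228 -0.2134  0.0676] max [ 0.6108 -0.148   0.1063] med [ 0.5564 -0.1876  0.0997]
along reeds rel M [-0.0238  0.0047  0.0353] across [-0.0186  0.0157  0.0728]
top 81 min [ 0.5291 -0.216   0.0217] max [ 0.5696 -0.1788  0.1067] med [ 0.5543 -0.1975  0.1027]
along reeds rel M [-0.0185 -0.003   0.0203] across [-0.0141  0.0115  0.0273]
```

Call:
step_arm([
  [[0.0025, 0, 0.0022], [0, 0, 0]],
  [[0.005, 0, 0.0043], [0, 0, 0]],
  [[0.0076, 0, 0.0065], [0, 0, 0]],
  [[0.01, 0, 0.0086], [0, 0, 0]],
  [[0.01, 0, 0.0086], [0, 0, 0]],
  [[0.01, 0, 0.0086], [0, 0, 0]],
])

```text
time_s: 10.77
position: [0.5443, -0.2074, 0.0375]
tool_rot: [[0.111, 0.985, -0.133], [0.635, -0.173, -0.753], [-0.765, -0.001, -0.644]]
ft_force: [0.3, -0.2, -2.1]
grip_width: 0.0596
gripper_force: 65.3
```

Call:
step_arm([
  [[0.0013, 0, 0.0011], [0, 0, 0]],
  [[0.0025, 0, 0.0022], [0, 0, 0]],
  [[0.0025, 0, 0.0022], [0, 0, 0]],
  [[0.0025, 0, 0.0022], [0, 0, 0]],
])

```text
time_s: 11.1
position: [0.5443, -0.2074, 0.0366]
tool_rot: [[0.111, 0.985, -0.133], [0.635, -0.173, -0.753], [-0.765, -0.001, -0.644]]
ft_force: [-0.2, -0.7, -2.7]
grip_width: 0.0589
gripper_force: 65.3
```

Call:
step_arm([
  [[0.0013, 0, 0.0011], [0, 0, 0]],
  [[0.0025, 0, 0.0022], [0, 0, 0]],
  [[0.0025, 0, 0.0022], [0, 0, 0]],
  [[0.0025, 0, 0.0022], [0, 0, 0]],
])

```text
time_s: 11.43
position: [0.5444, -0.2074, 0.0362]
tool_rot: [[0.111, 0.985, -0.133], [0.634, -0.173, -0.754], [-0.765, -0.0, -0.644]]
ft_force: [-0.6, 4.1, 6.0]
grip_width: 0.0593
gripper_force: 66.0
```

Call:
step_arm([
  [[0.0013, 0, 0.0011], [0, 0, 0]],
  [[0.0025, 0, 0.0022], [0, 0, 0]],
  [[0.0025, 0, 0.0022], [0, 0, 0]],
  [[0.0025, 0, 0.0022], [0, 0, 0]],
])

```text
time_s: 11.77
position: [0.5444, -0.2074, 0.0362]
tool_rot: [[0.111, 0.985, -0.133], [0.633, -0.173, -0.754], [-0.766, -0.0, -0.643]]
ft_force: [-2.0, 7.3, 12.5]
grip_width: 0.0589
gripper_force: 67.1
```

Contact at the expected height (TCP 0.036). I'll ease the force off, then open.

Call:
step_arm([
  [[-0.0025, 0, -0.0022], [0, 0, 0]],
  [[-0.0025, 0, -0.0022], [0, 0, 0]],
], grip_force=20)

```text
time_s: 11.93
position: [0.5444, -0.2074, 0.0362]
tool_rot: [[0.111, 0.985, -0.133], [0.634, -0.173, -0.753], [-0.765, -0.0, -0.644]]
ft_force: [-1.0, 4.8, 6.5]
grip_width: 0.0594
gripper_force: 66.2
```

Call:
step_arm([
  [[0, 0, 0], [0, 0, 0]],
  [[0, 0, 0], [0, 0, 0]],
  [[0, 0, 0], [0, 0, 0]],
  [[0, 0, 0], [0, 0, 0]],
  [[0, 0, 0], [0, 0, 0]],
  [[0, 0, 0], [0, 0, 0]],
  [[0, 0, 0], [0, 0, 0]],
  [[0, 0, 0], [0, 0, 0]],
  [[0, 0, 0], [0, 0, 0]],
  [[0, 0, 0], [0, 0, 0]],
], jaw=85)

```text
time_s: 12.77
position: [0.5443, -0.2074, 0.0356]
tool_rot: [[0.111, 0.985, -0.133], [0.635, -0.173, -0.753], [-0.765, -0.001, -0.644]]
ft_force: [1.0, -0.4, -0.2]
grip_width: 0.0851
gripper_force: 0.0
```

Call:
step_arm([
  [[0, 0, -0.04], [0, 0, 0]],
  [[0, 0, -0.08], [0, 0, 0]],
  [[0, 0, -0.13], [0, 0, 0]],
  [[0, 0, -0.2], [0, 0, 0]],
  [[0, 0, -0.28], [0, 0, 0]],
  [[0, 0, -0.36], [0, 0, 0]],
  [[0, 0, -0.44], [0, 0, 0]],
  [[0, 0, -0.52], [0, 0, 0]],
  [[0, 0, -0.55], [0, 0, 0]],
  [[0, 0, -0.55], [0, 0, 0]],
])

```text
time_s: 13.6
position: [0.5671, -0.0812, 0.1437]
tool_rot: [[0.112, 0.985, -0.128], [0.635, -0.17, -0.753], [-0.764, 0.003, -0.645]]
ft_force: [0.6, -0.4, -0.7]
grip_width: 0.0847
gripper_force: 0.0
```

```bash
python3 -c "
from h import *
st();P=yellow()
T=P[P[:,2]>.085];r=cv2.minAreaRect((T[:,:2]*1000).astype(np.float32));print(r,len(T))
a=cv2.imread('pics/top_last.png');b=cv2.imread('pics/scene_last.png')
cv2.imwrite('pics/p4.png',np.hstack([cv2.resize(a[160:300,310:450],(400,400)),cv2.resize(b[80:220,240:380],(400,400))]))"
```

```text
13.6 [ 0.5671 -0.0812  0.1437] [ -0.5  37.7  78.1 -49.9  80.2  25.8] F [ 0.6 -0.4 -0.7] w 84.7 0.0
[[0.112, 0.985, -0.128], [0.635, -0.17, -0.753], [-0.764, 0.003, -0.645]]
scene 435 min [ 0.5233 -0.2111  0.0233] max [ 0.5788 -0.1742  0.1003] med [ 0.5576 -0.1834  0.0758]
along reeds rel M [-0.0213  0.0075  0.0261] across [-0.0152  0.017   0.0372]
top 205 min [ 0.5207 -0.2133  0.0328] max [ 0.5741 -0.1781  0.1006] med [ 0.5427 -0.1935  0.0973]
along reeds rel M [-0.0184  0.0031  0.0218] across [-0.0221 -0.0005  0.0327]
((547.95849609375, -198.4939727783203), (35.61899185180664, 55.02104187011719), 80.28539276123047) 185
```

View pics/p4.png

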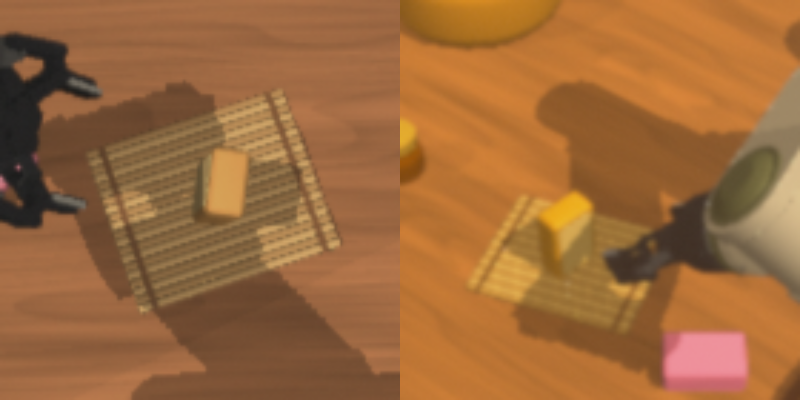

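The cheese stands alone on its end at crop px (225,183), centre (0.548,-0.199), yaw 80°. Next I cross over it at height and come in from the other side.

```bash
python3 -c "
from h import *
e=rot(80,0)[:,0];S=np.array([.5485,-.1985,.055])-.010*e
b=go([.56,-.13,.34],80,-10);b=go([.53,-.29,.33],80,25,base=b);R=rot(80,55);b=go(S-.1*R[:,2],80,55,base=b);go(S,80,55,base=b)"
```

```text
shift [-0.5514  0.0065 -0.2394] turn [-7.00e-04  8.86e-01  2.10e-03] tcp [ 0.5592 -0.1344  0.3144]
shift [-0.4789 -0.0059  0.1114] turn [-0.      0.7778  0.    ] tcp [ 0.5319 -0.2792  0.3064]
shift [-0.259   0.0078  0.6479] turn [0.     0.6667 0.    ] tcp [ 0.5362 -0.268   0.0974]
shift [0.     0.     0.3333] turn [0. 0. 0.] tcp [ 0.5505 -0.1874  0.0401]
```

Call:
step_arm([
  [[-0.14, 0, -0.06], [0, 0.05, 0]],
  [[-0.25, 0, -0.11], [0, 0.2, 0]],
  [[-0.35, 0, -0.16], [0, 0.35, 0]],
  [[-0.45, 0, -0.2], [0, 0.5, 0]],
  [[-0.55, 0.006, -0.24], [0, 0.65, 0]],
  [[-0.55, 0.006, -0.24], [0, 0.8, 0]],
  [[-0.55, 0.006, -0.24], [0, 0.886, 0]],
  [[-0.55, 0.006, -0.24], [0, 0.886, 0]],
  [[-0.55, 0.006, -0.24], [0, 0.886, 0]],
])

```text
time_s: 14.45
position: [0.5586, -0.1355, 0.3133]
tool_rot: [[0.173, 0.984, -0.034], [0.969, -0.176, -0.172], [-0.175, -0.003, -0.984]]
ft_force: [-1.0, 0.2, -0.5]
grip_width: 0.0849
gripper_force: 0.0
```

Call:
step_arm([
  [[-0.1, 0, 0], [0, 0.1, 0]],
  [[-0.2, 0, 0.02], [0, 0.25, 0]],
  [[-0.3, 0, 0.05], [0, 0.4, 0]],
  [[-0.4, 0, 0.08], [0, 0.55, 0]],
  [[-0.48, -0.006, 0.11], [0, 0.7, 0]],
  [[-0.48, -0.006, 0.11], [0, 0.778, 0]],
  [[-0.48, -0.006, 0.11], [0, 0.778, 0]],
  [[-0.48, -0.006, 0.11], [0, 0.778, 0]],
  [[-0.48, -0.006, 0.11], [0, 0.778, 0]],
])

```text
time_s: 15.2
position: [0.5326, -0.2774, 0.3071]
tool_rot: [[0.156, 0.985, 0.071], [0.894, -0.171, 0.414], [0.42, -0.001, -0.907]]
ft_force: [0.4, 0.3, 0.2]
grip_width: 0.085
gripper_force: 0.0
```

```bash
python3 -c "
from h import *
st()
e=rot(80,0)[:,0];S=np.array([.5485,-.1985,.055])-.010*e
R=rot(80,55);b=go(S-.1*R[:,2],80,55)
P=yellow();T=P[P[:,2]>.085];print(cv2.minAreaRect((T[:,:2]*1000).astype(np.float32)),len(T))"
```

```text
15.2 [ 0.5326 -0.2774  0.3071] [-47.3  30.1  52.   21.1 112.2 -31.9] F [0.4 0.3 0.2] w 85.0 0.0
[[0.156, 0.985, 0.071], [0.894, -0.171, 0.414], [0.42, -0.001, -0.907]]
shift [-0.264   0.0077  0.6478] turn [-0.0038  0.6698  0.0016] tcp [ 0.5362 -0.268   0.0974]
scene 437 min [ 0.5237 -0.2113  0.0223] max [ 0.5791 -0.1745  0.1001] med [ 0.5574 -0.1835  0.0753]
along reeds rel M [-0.0219  0.0074  0.0266] across [-0.0153  0.0176  0.0372]
top 224 min [ 0.5203 -0.2097  0.0256] max [ 0.5719 -0.1774  0.1009] med [ 0.5425 -0.192   0.0972]
along reeds rel M [-0.0124  0.0049  0.0236] across [-0.0233  0.0013  0.0294]
((547.8157958984375, -198.15318298339844), (35.495365142822266, 55.81779861450195), 81.16372680664062) 175
```

Call:
step_arm([
  [[-0.05, 0, 0.05], [0, 0.1, 0]],
  [[-0.1, 0, 0.12], [0, 0.25, 0]],
  [[-0.15, 0, 0.22], [0, 0.4, 0]],
  [[-0.2, 0, 0.32], [0, 0.55, 0]],
  [[-0.23, 0.005, 0.42], [0, 0.67, 0]],
  [[-0.25, 0.008, 0.52], [-0.004, 0.67, 0]],
  [[-0.264, 0.008, 0.6], [-0.004, 0.67, 0]],
  [[-0.264, 0.008, 0.648], [-0.004, 0.67, 0]],
  [[-0.264, 0.008, 0.648], [-0.004, 0.67, 0]],
  [[-0.264, 0.008, 0.648], [-0.004, 0.67, 0]],
])

```text
time_s: 16.13
position: [0.5365, -0.2681, 0.0979]
tool_rot: [[0.098, 0.985, 0.142], [0.564, -0.173, 0.808], [0.82, 0.001, -0.572]]
ft_force: [-0.9, -0.4, 0.4]
grip_width: 0.0851
gripper_force: 0.0
```

```bash
python3 -c "
from h import *
st()
e=rot(80,0)[:,0];S=np.array([.5485,-.1985,.055])-.010*e
go(S,80,55)
snap('scene','a.png');snap('top','b.png')
a=cv2.imread('pics/b.png');b=cv2.imread('pics/a.png')
cv2.imwrite('pics/p5.png',np.hstack([cv2.resize(a[150:290,340:480],(400,400)),cv2.resize(b[60:220,220:380],(400,400))]))"
```

```text
16.13 [ 0.5365 -0.2681  0.0979] [-53.4  48.7  65.8  38.3 106.  -46.6] F [-0.9 -0.4  0.4] w 85.1 0.0
[[0.098, 0.985, 0.142], [0.564, -0.173, 0.808], [0.82, 0.001, -0.572]]
shift [-0.0019 -0.001   0.3344] turn [ 0.0001 -0.0023  0.0023] tcp [ 0.5505 -0.1874  0.0401]
```

View pics/p5.png

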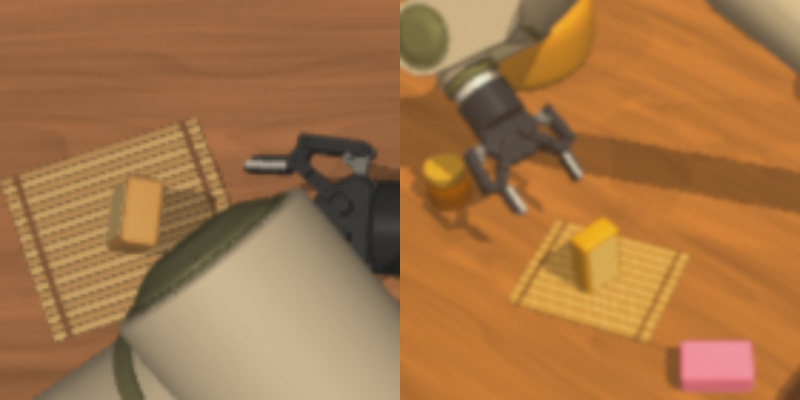

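The open hand faces the standing cheese from the jar side (tip at crop px 250,165) and clears the jar. Advancing.

Call:
step_arm([
  [[0, 0, 0.05], [0, 0, 0]],
  [[0, 0, 0.1], [0, 0, 0]],
  [[0, 0, 0.15], [0, 0, 0]],
  [[0, 0, 0.19], [0, 0, 0]],
  [[0, 0, 0.23], [0, 0, 0]],
  [[0, 0, 0.27], [0, 0, 0]],
  [[-0.002, -0.001, 0.3], [0, 0, 0]],
  [[-0.002, -0.001, 0.32], [0, 0, 0]],
  [[-0.002, -0.001, 0.334], [0, 0, 0]],
  [[-0.002, -0.001, 0.334], [0, 0, 0]],
])

```text
time_s: 17.07
position: [0.5501, -0.1879, 0.0393]
tool_rot: [[0.099, 0.985, 0.144], [0.562, -0.174, 0.808], [0.821, 0.001, -0.571]]
ft_force: [0.8, 0.2, 0.5]
grip_width: 0.0853
gripper_force: 0.0
```

```bash
python3 -c "
from h import *
st()
e=rot(80,0)[:,0];S=np.array([.5485,-.1985,.055])-.010*e
go(S,80,55)
P=yellow();T=P[P[:,2]>.085];print(cv2.minAreaRect((T[:,:2]*1000).astype(np.float32)),len(T))
a=cv2.imread('pics/top_last.png');b=cv2.imread('pics/scene_last.png')
cv2.imwrite('pics/p6.png',np.hstack([cv2.resize(a[190:270,340:420],(400,400)),cv2.resize(b[110:210,250:350],(400,400))]))"
```

```text
17.07 [ 0.5501 -0.1879  0.0393] [-48.1  50.1  75.5  40.4  94.5 -50.1] F [0.8 0.2 0.5] w 85.3 0.0
[[0.099, 0.985, 0.144], [0.562, -0.174, 0.808], [0.821, 0.001, -0.571]]
shift [0.0033 0.0008 0.0002] turn [ 0.0016 -0.004   0.0004] tcp [ 0.5505 -0.1874  0.0401]
scene 458 min [ 0.5187 -0.2205  0.0231] max [ 0.5991 -0.1744  0.0999] med [ 0.558  -0.1847  0.0729]
along reeds rel M [-0.0345  0.0069  0.0263] across [-0.0242  0.0176  0.0448]
top 16 min [ 0.5118 -0.192   0.0238] max [ 0.5748 -0.1223  0.4899] med [ 0.5694 -0.1849  0.0721]
along reeds rel M [-0.0032  0.0049  0.081 ] across [-0.0083  0.0291  0.0334]
((542.0340576171875, -157.29830932617188), (0.3919105529785156, 94.10889434814453), 40.978477478027344) 6
```

View pics/p6.png

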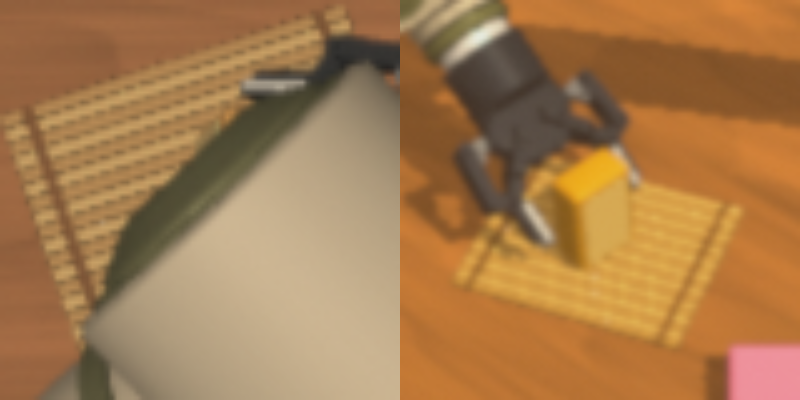

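The fingers straddle the standing cheese (scene crop: 540,225 and 632,175). Closing.

Call:
step_arm([
  [[0, 0, 0], [0, 0, 0]],
  [[0, 0, 0], [0, 0, 0]],
  [[0, 0, 0], [0, 0, 0]],
  [[0, 0, 0], [0, 0, 0]],
  [[0, 0, 0], [0, 0, 0]],
  [[0, 0, 0], [0, 0, 0]],
  [[0, 0, 0], [0, 0, 0]],
  [[0, 0, 0], [0, 0, 0]],
  [[0, 0, 0], [0, 0, 0]],
], jaw=50, grip_force=60)

```text
time_s: 17.92
position: [0.5503, -0.1888, 0.04]
tool_rot: [[0.098, 0.985, 0.145], [0.563, -0.175, 0.808], [0.821, 0.002, -0.572]]
ft_force: [-1.0, -5.3, 5.6]
grip_width: 0.0592
gripper_force: 66.2
```

```bash
python3 -c "
from h import *
st()
s=env.observe();p=np.array(s['position']);R=np.array(s['tool_rot']);print('up .15',R.T@[0,0,.5])
p=p+[0,0,.15];b=(p,R);pad=p-.026*R[:,2]
b=go([.545,-.195,.23],89,25,base=b);b=go([.543,-.197,.23],98,-5,base=b);go([.543,-.1975,.15],105,-35,base=b)"
```

```text
17.92 [ 0.5503 -0.1888  0.04  ] [-48.2  50.1  75.4  40.5  94.5 -50.1] F [-1.  -5.3  5.6] w 59.2 66.24229788780212
[[0.098, 0.985, 0.145], [0.563, -0.175, 0.808], [0.821, 0.002, -0.572]]
up .15 [ 0.41028821  0.00117225 -0.285766  ]
shift [ 0.0523 -0.0193 -0.0207] turn [ 0.1339 -0.6682 -0.1545] tcp [ 0.5452 -0.184   0.2064]
shift [-0.0494 -0.0054 -0.0144] turn [ 0.0351 -0.6653 -0.1992] tcp [ 0.5433 -0.1992  0.2041]
shift [-0.0214  0.0058  0.2542] turn [-0.0538 -0.6658 -0.1479] tcp [ 0.5469 -0.2119  0.1287]
```

Call:
step_arm([
  [[0.04, 0, -0.028], [0, 0, 0]],
  [[0.08, 0, -0.056], [0, 0, 0]],
  [[0.12, 0, -0.084], [0, 0, 0]],
  [[0.17, 0, -0.118], [0, 0, 0]],
  [[0.22, 0, -0.153], [0, 0, 0]],
  [[0.28, 0, -0.195], [0, 0, 0]],
  [[0.34, 0, -0.237], [0, 0, 0]],
  [[0.39, 0, -0.272], [0, 0, 0]],
  [[0.41, 0, -0.286], [0, 0, 0]],
  [[0.41, 0, -0.286], [0, 0, 0]],
])

```text
time_s: 18.75
position: [0.5501, -0.1886, 0.1918]
tool_rot: [[0.096, 0.985, 0.146], [0.565, -0.175, 0.806], [0.819, 0.005, -0.573]]
ft_force: [0.0, -0.7, -1.7]
grip_width: 0.0589
gripper_force: 65.5
```

Call:
step_arm([
  [[0.005, 0, 0], [0.013, -0.067, -0.015]],
  [[0.01, -0.005, 0], [0.027, -0.134, -0.03]],
  [[0.016, -0.005, -0.005], [0.042, -0.21, -0.05]],
  [[0.023, -0.01, -0.01], [0.06, -0.3, -0.07]],
  [[0.03, -0.01, -0.01], [0.078, -0.39, -0.09]],
  [[0.037, -0.014, -0.015], [0.095, -0.475, -0.11]],
  [[0.043, -0.016, -0.017], [0.11, -0.55, -0.127]],
  [[0.049, -0.018, -0.02], [0.125, -0.62, -0.144]],
  [[0.052, -0.019, -0.021], [0.134, -0.668, -0.155]],
  [[0.052, -0.019, -0.021], [0.134, -0.668, -0.155]],
])

```text
time_s: 19.58
position: [0.5449, -0.1827, 0.206]
tool_rot: [[0.013, 1.0, 0.005], [0.906, -0.014, 0.422], [0.422, -0.001, -0.907]]
ft_force: [0.0, 0.3, -1.4]
grip_width: 0.059
gripper_force: 65.5
```

Call:
step_arm([
  [[-0.005, 0, 0], [0.0035, -0.067, -0.02]],
  [[-0.01, 0, -0.003], [0.007, -0.134, -0.04]],
  [[-0.016, 0, -0.005], [0.011, -0.21, -0.063]],
  [[-0.022, -0.002, -0.006], [0.016, -0.3, -0.09]],
  [[-0.029, -0.003, -0.008], [0.02, -0.39, -0.117]],
  [[-0.035, -0.004, -0.01], [0.025, -0.475, -0.142]],
  [[-0.041, -0.005, -0.012], [0.029, -0.55, -0.165]],
  [[-0.046, -0.005, -0.014], [0.033, -0.62, -0.185]],
  [[-0.049, -0.005, -0.014], [0.035, -0.665, -0.199]],
  [[-0.049, -0.005, -0.014], [0.035, -0.665, -0.199]],
])

```text
time_s: 20.42
position: [0.5425, -0.1979, 0.2024]
tool_rot: [[-0.14, 0.99, 0.009], [0.986, 0.141, -0.084], [-0.085, -0.002, -0.996]]
ft_force: [0.7, 0.6, -1.9]
grip_width: 0.0591
gripper_force: 65.5
```

```bash
python3 -c "
from h import *
st()
go([.543,-.1975,.15],105,-35)"
```

```text
20.42 [ 0.5425 -0.1979  0.2024] [-30.   24.9  74.4  -4.   77.9 -37.4] F [ 0.7  0.6 -1.9] w 59.1 65.46661734580994
[[-0.14, 0.99, 0.009], [0.986, 0.141, -0.084], [-0.085, -0.002, -0.996]]
shift [-0.0273  0.0084  0.2487] turn [-0.056  -0.6694 -0.145 ] tcp [ 0.5469 -0.2119  0.1287]
```

Call:
step_arm([
  [[-0.003, 0, 0.025], [-0.0055, -0.067, -0.015]],
  [[-0.005, 0.002, 0.05], [-0.011, -0.134, -0.03]],
  [[-0.009, 0.003, 0.08], [-0.018, -0.21, -0.046]],
  [[-0.012, 0.004, 0.112], [-0.025, -0.3, -0.065]],
  [[-0.016, 0.005, 0.145], [-0.033, -0.39, -0.085]],
  [[-0.019, 0.006, 0.177], [-0.04, -0.475, -0.103]],
  [[-0.022, 0.007, 0.205], [-0.046, -0.55, -0.12]],
  [[-0.025, 0.008, 0.231], [-0.052, -0.62, -0.134]],
  [[-0.027, 0.008, 0.249], [-0.056, -0.669, -0.145]],
  [[-0.027, 0.008, 0.249], [-0.056, -0.669, -0.145]],
])

```text
time_s: 21.25
position: [0.5458, -0.2124, 0.1268]
tool_rot: [[-0.212, 0.967, 0.144], [0.792, 0.257, -0.553], [-0.572, -0.003, -0.82]]
ft_force: [0.4, -0.1, -1.3]
grip_width: 0.0592
gripper_force: 65.5
```

```bash
python3 -c "
from h import *
st();P=yellow()
T=P[P[:,2]>np.percentile(P[:,2],50)-.01];print(cv2.minAreaRect((T[:,:2]*1000).astype(np.float32)))
go([.543,-.1975,.06],105,-35)
a=cv2.imread('pics/top_last.png');b=cv2.imread('pics/scene_last.png')
cv2.imwrite('pics/p7.png',np.hstack([cv2.resize(a[160:300,310:450],(400,400)),cv2.resize(b[80:220,240:380],(400,400))]))"
```

```text
21.25 [ 0.5458 -0.2124  0.1268] [-21.1  27.8  92.8 -40.9  45.2 -10.1] F [ 0.4 -0.1 -1.3] w 59.2 65.49788475036621
[[-0.212, 0.967, 0.144], [0.792, 0.257, -0.553], [-0.572, -0.003, -0.82]]
scene 365 min [ 0.513  -0.2376  0.1223] max [ 0.5883 -0.1103  0.395 ] med [ 0.5579 -0.1827  0.1506]
along reeds rel M [-0.0411  0.0045  0.0901] across [-0.0244  0.0184  0.0586]
top 125 min [ 0.521  -0.241   0.1511] max [ 0.5737 -0.1911  0.1577] med [ 0.5367 -0.2218  0.1538]
along reeds rel M [-0.0425 -0.0224  0.001 ] across [-0.0258 -0.0156  0.0224]
((520.4866943359375, -214.24388122558594), (56.88084411621094, 110.57207489013672), 85.577392578125)
shift [ 1.762e-01 -1.000e-04  2.446e-01] turn [-0.0013 -0.0014 -0.0033] tcp [ 0.5469 -0.2119  0.0387]
```

View pics/p7.png

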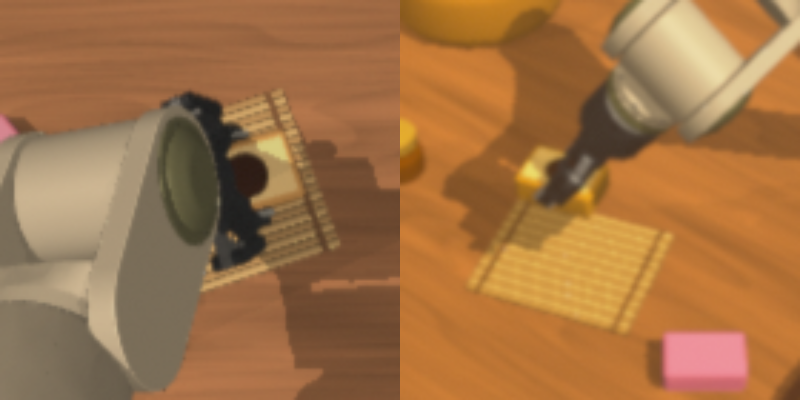

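The mark is up (top crop px 245,175) and the cheese is level over the mat. Lowering.

Call:
step_arm([
  [[0.025, 0, 0.036], [0, 0, 0]],
  [[0.05, 0, 0.072], [0, 0, 0]],
  [[0.075, 0, 0.108], [0, 0, 0]],
  [[0.1, 0, 0.143], [0, 0, 0]],
  [[0.125, 0, 0.179], [0, 0, 0]],
  [[0.15, 0, 0.215], [0, 0, 0]],
  [[0.17, 0, 0.244], [0, 0, 0]],
  [[0.185, 0, 0.265], [0, 0, 0]],
  [[0.196, 0, 0.281], [0, 0, 0]],
  [[0.196, 0, 0.281], [0, 0, 0]],
])

```text
time_s: 22.18
position: [0.5476, -0.2139, 0.0265]
tool_rot: [[-0.209, 0.967, 0.148], [0.792, 0.256, -0.555], [-0.574, 0.001, -0.819]]
ft_force: [-0.1, -0.9, -2.3]
grip_width: 0.0593
gripper_force: 65.5
```

```bash
python3 -c "
from h import *
st();P=yellow();go([.543,-.1975,.04],105,-35)"
```

```text
22.18 [ 0.5476 -0.2139  0.0265] [-21.1  37.2  97.6 -53.6  35.2   6.5] F [-0.1 -0.9 -2.3] w 59.3 65.54982662200928
[[-0.209, 0.967, 0.148], [0.792, 0.256, -0.555], [-0.574, 0.001, -0.819]]
scene 334 min [ 0.515  -0.2389  0.0241] max [ 0.5885 -0.1068  0.2945] med [ 0.5565 -0.2008  0.0504]
along reeds rel M [-0.044  -0.009   0.0907] across [-0.0258  0.0167  0.0618]
top 103 min [ 0.5227 -0.2426  0.0489] max [ 0.5773 -0.1929  0.056 ] med [ 0.5506 -0.222   0.0531]
along reeds rel M [-0.0454 -0.0232 -0.0019] across [-0.0249 -0.0022  0.0253]
shift [ 0.0228 -0.0023  0.02  ] turn [ 0.0012  0.0025 -0.0039] tcp [ 0.5469 -0.2119  0.0187]
```

Call:
step_arm([
  [[0.005, 0, 0.007], [0, 0, 0]],
  [[0.01, 0, 0.014], [0, 0, 0]],
  [[0.014, 0, 0.02], [0, 0, 0]],
  [[0.017, 0, 0.024], [0, 0, 0]],
  [[0.019, 0, 0.027], [0, 0, 0]],
  [[0.019, 0, 0.027], [0, 0, 0]],
  [[0.019, 0, 0.027], [0, 0, 0]],
])

```text
time_s: 22.87
position: [0.5478, -0.2133, 0.0171]
tool_rot: [[-0.21, 0.966, 0.15], [0.791, 0.258, -0.555], [-0.575, 0.002, -0.818]]
ft_force: [-0.1, -0.4, -2.4]
grip_width: 0.0591
gripper_force: 65.6
```

Call:
step_arm([
  [[0.001, 0, 0.0014], [0, 0, 0]],
  [[0.0019, 0, 0.0027], [0, 0, 0]],
  [[0.0019, 0, 0.0027], [0, 0, 0]],
  [[0.0019, 0, 0.0027], [0, 0, 0]],
])

```text
time_s: 23.2
position: [0.5479, -0.2134, 0.0167]
tool_rot: [[-0.21, 0.966, 0.15], [0.79, 0.258, -0.556], [-0.576, 0.002, -0.818]]
ft_force: [-1.8, 2.3, 4.9]
grip_width: 0.0591
gripper_force: 66.3
```

Call:
step_arm([
  [[0.001, 0, 0.0014], [0, 0, 0]],
  [[0.0019, 0, 0.0027], [0, 0, 0]],
  [[0.0019, 0, 0.0027], [0, 0, 0]],
  [[0.0019, 0, 0.0027], [0, 0, 0]],
])

```text
time_s: 23.53
position: [0.548, -0.2134, 0.0166]
tool_rot: [[-0.21, 0.966, 0.151], [0.79, 0.258, -0.557], [-0.577, 0.002, -0.817]]
ft_force: [-4.0, 3.7, 14.1]
grip_width: 0.059
gripper_force: 67.7
```

```bash
python3 -c "
from h import *
e=np.array([-.287,.958,0]);f=np.array([.958,.287,0])
for n in('top','scene'):
    Q=[]
    for i in range(4):
        d=snap(n);W=cloud(d);h=cv2.cvtColor(d['img'],cv2.COLOR_RGB2HSV)
        r=W-M;a=r@e;c=r@f
        m=(a>-.042)&(a<.042)&(abs(c)<.027)&(abs(W[...,2]-.042)<.012)&(h[...,1]>60)&(d['z_map']>0)
        Q.append(np.c_[a[m],c[m],W[m][:,2]])
    Q=np.concatenate(Q);s=np.linalg.lstsq(np.c_[Q[:,:2],np.ones(len(Q))],Q[:,2],rcond=None)[0];print(n,len(Q),'slope deg',np.degrees(s[:2]),'z',s[2],'med',np.median(Q[:,2]),'a',np.percentile(Q[:,0],[2,50,98]))
"
```

```text
top 1490 slope deg [ 0.80809332 -0.07040127] z 0.04293045197972697 med 0.04270447425611658 a [-0.0411705  -0.01798617  0.0068102 ]
scene 613 slope deg [-1.5066498   0.24142701] z 0.041630292422418586 med 0.04196928966193301 a [-0.04087853 -0.01925188  0.04140519]
```

The cheese lies flat on the mat (top at 0.0425, within about 1° of level). Releasing and retreating.

Call:
step_arm([
  [[-0.002, 0, -0.003], [0, 0, 0]],
  [[-0.002, 0, -0.003], [0, 0, 0]],
])

```text
time_s: 24.1
position: [0.548, -0.2133, 0.0167]
tool_rot: [[-0.21, 0.966, 0.15], [0.79, 0.258, -0.555], [-0.575, 0.002, -0.818]]
ft_force: [-1.5, 2.0, 6.1]
grip_width: 0.0589
gripper_force: 66.5
```

Call:
step_arm([
  [[0, 0, 0], [0, 0, 0]],
  [[0, 0, 0], [0, 0, 0]],
  [[0, 0, 0], [0, 0, 0]],
  [[0, 0, 0], [0, 0, 0]],
  [[0, 0, 0], [0, 0, 0]],
  [[0, 0, 0], [0, 0, 0]],
  [[0, 0, 0], [0, 0, 0]],
  [[0, 0, 0], [0, 0, 0]],
  [[0, 0, 0], [0, 0, 0]],
], jaw=85)

```text
time_s: 24.85
position: [0.5478, -0.2133, 0.0162]
tool_rot: [[-0.21, 0.966, 0.15], [0.791, 0.258, -0.555], [-0.575, 0.002, -0.818]]
ft_force: [0.2, 0.2, -0.5]
grip_width: 0.0848
gripper_force: 0.0
```

Call:
step_arm([
  [[0, 0, -0.03], [0, 0, 0]],
  [[0, 0, -0.06], [0, 0, 0]],
  [[0, 0, -0.1], [0, 0, 0]],
  [[0, 0, -0.16], [0, 0, 0]],
  [[0, 0, -0.24], [0, 0, 0]],
  [[0, 0, -0.34], [0, 0, 0]],
  [[0, 0, -0.44], [0, 0, 0]],
  [[0, 0, -0.54], [0, 0, 0]],
  [[0, 0, -0.6], [0, 0, 0]],
  [[0, 0, -0.6], [0, 0, 0]],
])

```text
time_s: 25.68
position: [0.5214, -0.1111, 0.1678]
tool_rot: [[-0.209, 0.965, 0.157], [0.79, 0.261, -0.555], [-0.577, 0.008, -0.817]]
ft_force: [-0.1, 0.2, 0.1]
grip_width: 0.0851
gripper_force: 0.0
```

```bash
python3 -c "
from h import *
st()
for n in('top','scene'):
    d=snap(n,n+'F.png');W=cloud(d)
    r=np.hypot(W[...,0]-M[0],W[...,1]-M[1])
    for nm,m in(('cheese',(r<.07)&(W[...,2]>.028)&(W[...,2]<.06)),):
        P=W[m&(d['z_map']>0)];print(n,nm,cv2.minAreaRect((P[:,:2]*1000).astype(np.float32)),np.percentile(P[:,2],[10,50,90]))
"
```

```text
25.68 [ 0.5214 -0.1111  0.1678] [-10.3  22.   94.8 -40.1  53.5  -3.5] F [-0.1  0.2  0.1] w 85.1 0.0
[[-0.209, 0.965, 0.157], [0.79, 0.261, -0.555], [-0.577, 0.008, -0.817]]
top cheese ((544.083984375, -200.7542724609375), (60.09592819213867, 91.1544189453125), 14.783976554870605) [0.03872811 0.04209046 0.04471497]
scene cheese ((547.4468383789062, -196.06541442871094), (62.768131256103516, 89.42288970947266), 16.115520477294922) [0.03506751 0.04139542 0.04435911]
```

View pics/topF.png

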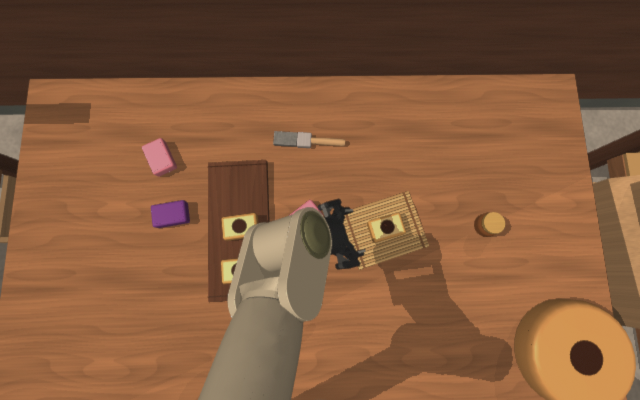

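The cheese lies mark-up at px (387,227), centred and within about 2° of the reeds. The other cheeses, the jar and the brush are unmoved, so I'm handing in.

```bash
python3 -c "
from h import *
print(close_job())"
```

```text
the job is handed in; nothing more can be done
None
```

The plain cheese now lies flat and released, dark mark up, about 3 mm from the mat's centre and within 2° of the reeds; the job was handed in at about 26 s with the other cheeses, jar and brush unmoved in the last picture, but no verdict came back.

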